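# Lever open a chocolate mould and pack the bar

### The arm

A 6-joint arm with a two-finger parallel gripper is mounted at the origin on the work surface. World frame = base frame: x ahead of the robot, y to its left, z up, the work surface at z = 0. Lengths are in mm, angles in degrees, forces in N, time in s.
With the tool pointing down it reaches from about 300 to 850 mm from the base axis. Payload 4.2 kg.
Tool frame: the origin (TCP) lies between the finger pads; the fingertips stand 22 mm ahead of it and the grasp point (between the pads) lies 3 mm ahead of it; z points along the fingers, y is the direction in which the jaws open and shut (so a half turn about z gives the same grasp; the last joint's range is limited). The gripper opens to 91 mm and grips with 3 to 60 N. Pads are 32 mm wide; open, the fingers measure 118 mm over their backs; the gripper's body (76 mm by 178 mm) begins 60 mm behind the grasp point.
Start: joints at [-74.255, 18.312, 89.639, -0, 72.044, -1.146], TCP at [167.068, -550.208, 235.976] pointing down, gripper open.
Joint ranges: [-177.97, 177.97], [-48.28, 115.42], [12.27, 149.76], [-77.06, 257.06], [2.81, 150.46], [-146.56, 146.56]. Speed limits (degrees/s): [147.25, 147.25, 180, 180, 180, 180].

### API

Orientations are given as [roll, pitch, yaw] about the fixed x, y, z axes, in that order (R = Rz(yaw) Ry(pitch) Rx(roll)).
In Python, from workcell import * gives the robot as it stands.
- The arm moves only by the shell command python3 -m jog 'ROWS' [OPENING] [FORCE]. ROWS is text: rows parted by semicolons, each of 6 numbers parted by spaces: the shift along the tool's x, y, z in units of 0.5 m (1.0 is 0.5 m), then the turn, a rotation vector about the tool's x, y, z in units of pi/2 rad (1.0 is pi/2 rad). A call has 1 to 20 rows; each row is the pose to reach, as a shift and turn from the pose measured when the call began, along the tool's axes at that moment; what a row does not reach only later rows make up. A row lasts 1/12 s, in which the tool goes at most 41.7 mm and 7.16 degrees, less where a joint would pass 70% of its speed; a pose out of reach is approached as far as the arm can. A call with a number of a shift or a turn outside -1 to 1 is refused whole. A call with a gripper value outside its range is refused whole. OPENING is the opening, from -1 (shut) to 1 (fully open), set as the call begins (- or left out, the last holds). The fingers move at their own pace and stop on an object; FORCE is the grip in N (left out, the last holds). Time passes only in rows, so rows that repeat a pose let the fingers close. It gives the time, the measured TCP pose, the force and the opening at its end, in the units of the state.
- state(): the state, without advancing time (a new reading comes with each control period).
- grab_frame(name): name is "scene" or "top" or "wrist"; returns the picture (420x560x3 uint8, red, green, blue); there is no depth.
- calibration(name): a dict with "mtx" (3x3 intrinsics, pixels), "rvec" (rotation vector, rad) and "tvec" (3), from world to camera coordinates, as OpenCV has them. Camera axes: x right, y down, z forward; pixel columns grow to the right and rows downward; lengths in mm; the calibration is good to about 2 mm. A picture is of the moment at which its call begins: read the wrist's pose just before it. calibration takes no time and is no camera call; for the wrist camera it gives the pose at the moment of the call.
- job_done(): hands the job in, once; it reports no verdict.
Trained networks look in the newest picture that a camera, given by its name, has taken for a name from the list of things; names that differ only in an ending like _2 or _b are one class to them, and where a whole thing is asked for, a point or a joint stands for the part that bears it (a point fixed in the world has none). Each returns a list of dicts, best first, with "confidence" (0 to 1); they miss things now and then, are a little off and sometimes report something else, mostly with a low value. They report only what shows in the picture. A call takes as long as a camera call. They do not tell look-alikes from the thing itself.
- spot_in(query, camera): "rect" ([left, top, right, bottom] in pixels, round what is visible of it).
- tip_of(query, camera): "location" ([column, row] in pixels: a listed point, or the origin of a listed thing).
The state is a dict: "time_s": time; "qpos": joint angles; "qvel": joint speeds; "effort": joint torques, N m; "ee_pos": TCP position; "ee_rot": TCP orientation; "force": force on the tool from outside, world axes, zero at the start; "torque": the same for the moment, N m; "gripper_width": finger opening in mm.
Only numpy, scipy, OpenCV 4.12 (cv2) and the standard library are available. Lean on these libraries where they do the work, as an engineer would, in place of code of your own. Each camera call takes 0.05 s, during which the arm holds its last target. There are 200 camera calls.

### The job

Slip the blade of the spatula into the slot at the front of the shut chocolate mould, lever the front edge of its blue cover up by at least three or four centimetres with the blade alone, swing the cover open past upright so that it stays open, and lay the spatula flat on the green mat. Take the chocolate bar out by its long sides, set it down flat on the white parchment board and let go, then take it again by its two ends and lower it flat into the carton bay that still shows its gold card, about centred on the card. Do not drop or tip the bar, and leave the packed bars, the brush and the chocolate disc where they are.

Things in the scene. Friction and masses are not known exactly. Their poses are not given: they have to be found in the camera images.
- mould: Aluminium mould, fixed to the table, 135 mm (x) by 130 mm (y), 43 mm high without its cover. Origin: on the table under the middle of the bar's cavity; z up. Front face (pry side) at x = -70 mm, rear and hinge at x = 65 mm, sides at y = +-65 mm. A front wall (x = -45 to -36 mm) and a rear wall (x = 36 to 65 mm), both 43 mm high, enclose the bar's ends.
- mould_ledge (a point): Middle of the ledge's front edge, top side: mould x = -70 mm, y = 0, 34 mm above the table. The ledge runs over the whole width, from x = -70 to -45 mm. Between its top and the cover's underside (43 mm when shut) is the pry slot, 9 mm high, 25 mm deep, open to the front.
- mould_cavity (a point): Middle of the cavity's floor, 8 mm above the table, over the mould's origin. Beside the bar's long sides is free room for fingers, from y = +-22 to +-60 mm, between the walls; outer side walls 5 mm thick, 43 mm high. Only four lugs at the bar's corners stand in it: |x| = 22 to 36 mm, |y| = 24.5 to 28.5 mm, 8 mm high above the cavity floor.
- mould_hinge (a point): Middle of the hinge line: mould x = 65 mm, y = 0, 43 mm above the table. The hinge runs along the mould's y axis.
- cover (a joint): Angle of the blue cover (rad): 0 shut, grows as its front edge rises, up to 1.95 (leaning back past upright). It starts at 0 to 0.03. A stiff hinge (0.13 N m friction) holds the cover wherever it is left; lifting the front edge takes about 1.5 N. No handle.
- cover_edge (a point): Middle of the cover's front edge, underside; moves with the cover. The cover is a plate 135 mm (hinge line to this edge) by 130 mm, 6 mm thick with 2 mm ribs on top, 0.1 kg; its underside passes through the hinge line and this edge is flush with the mould's front when shut.
- spatula: Spatula, 180 mm long, flat underneath, lying on the green mat. Origin: underside, at the middle of its length; x points to the blade's tip, z up. White handle from x = -90 to +5 mm, 20 mm wide and 20 mm high; steel blade from x = 5 to 90 mm, 30 mm wide, 2.5 mm thick, its underside level with the handle's. About 0.11 kg.
- spatula_tip (a point): Middle of the blade's tip edge, spatula x = 90 mm, half way through its thickness.
- spatula_grip (a point): A good place to grip the handle (across its width): spatula x = -20 mm, 10 mm above its underside.
- mat: Green mat, fixed, 200 mm (x) by 80 mm (y), 2 mm thick. Origin: middle of its underside, on the table.
- bar: Dark brown chocolate bar, 64 mm (x) by 44 mm (y) by 28 mm high, about 0.1 kg, with a shallow groove across its top. Origin: middle of its underside; z up. It starts in the mould's cavity, its length along the mould's x, hidden under the cover.
- board: White parchment-covered board, fixed, 150 mm (x) by 130 mm (y), top 8 mm above the table. Origin: middle of its underside, on the table.
- carton: Cardboard carton, fixed, 178 mm (x) by 110 mm (y). Origin: middle of its underside, on the table. Floor 4 mm thick. Four walls 4 mm thick across its x, at x = -87, -29, 29, 87 mm, tops 34 mm above the table, make three bays centred at x = -58, 0, 58 mm, 54 mm wide, open at both y ends. Beside a bar's long sides a bay has no room for fingers.
- card: Gold card, 50 mm (x) by 100 mm (y), 1.5 mm thick, fixed on the floor of the one free bay (any of the three), centred in it. Origin: middle of its underside, 4 mm above the table; its x and y run parallel to the carton's x and y. The bar is to lie on it, length along its y.
- packed_a: Bystander: brown bar of the same size, lying in a carton bay. Origin: middle of its underside.
- packed_b: Bystander: brown bar of the same size, lying in another carton bay. Origin: middle of its underside.
- brush: Bystander: a brush lying on the table on the robot's left, nearer the robot than the mould.
- puck: Bystander: chocolate disc, 60 mm across, 25 mm high. Origin: middle of its underside.
Mind the look-alikes: they are no part of the job. What is shaped like the board but pink is not meant. What is shaped like the spatula but turquoise is not meant.

How it is judged:
By the outcome, as a careful person would: the job done as asked, in the order asked, and still so for the second after the job is handed in, with the robot touching nothing.
It also fails if it takes over 64 s, if anything falls off the work surface, if the arm or the gripper's body presses on something with over 40 N, if the wrist force passes 120 N, or if a joint passes its speed limit or range.

## Working session

There is one attempt and no reset: what is moved stays moved. The work goes in short steps, Python scripts to look and compute and a shell command to move; the robot and the scene stay as the last step left them, time stands still between calls to the robot, and variables do not carry over. Pictures are saved under pics/ and viewed, about 8 in all and at most 12, crops included, and the job is handed in when it is done.

```bash
ls; mkdir -p pics
cat > h.py <<'E'
from workcell import *
import numpy as np, cv2
from scipy.spatial.transform import Rotation as R
def snap(n,f):
    im=grab_frame(n); cv2.imwrite('pics/'+f,im[:,:,::-1]); return im
def ray(n,px,c=None):
    c=c or calibration(n); M=np.array(c['mtx'],float); Rm=cv2.Rodrigues(np.array(c['rvec'],float))[0]; t=np.array(c['tvec'],float).ravel()
    d=Rm.T@np.linalg.solve(M,[px[0],px[1],1]); return -Rm.T@t,d
def onz(n,px,z,c=None):
    o,d=ray(n,px,c); return (o+d*(z-o[2])/d[2]).round(1)
def proj(n,P,c=None):
    c=c or calibration(n)
    return cv2.projectPoints(np.array(P,float).reshape(-1,3),np.array(c['rvec'],float),np.array(c['tvec'],float),np.array(c['mtx'],float),None)[0].reshape(-1,2)
E
python3 - <<'E'
from h import *
s=state();print(s)
a=snap('scene','s0.png');b=snap('top','t0.png')
for n in ['scene','top']:
    o,d=ray(n,[280,210]);print(n,o.round(),d.round(2))
    for q,z in [('mould_ledge',34),('mould_hinge',43),('cover_edge',43),('spatula_tip',3),('spatula_grip',12),('spatula',2),('mat',0),('board',0),('carton',0),('card',4),('packed_a',4),('brush',0),('puck',0)]:
        r=tip_of(q,n)
        print(q,[(round(x['confidence'],2),np.round(x['location']).tolist(),onz(n,x['location'],z)[:2].tolist()) for x in r[:3]])
E
```

```text
pics
{'time_s': 0.0, 'qpos': array([-7.42545698e+01,  1.83516631e+01,  8.97048689e+01, -1.25039831e-03,
        7.20442583e+01, -1.14593787e+00]), 'qvel': array([ 0.1250292 , -0.11295699, -0.00897282, -0.02472872, -0.00594054,
       -0.00277663]), 'effort': array([-1.48847419e-03, -4.12458837e+01, -2.31976140e+01,  7.23089534e-02,
        4.56528040e-02, -1.41703713e-04]), 'ee_pos': array([ 166.94108437, -549.75464369,  235.1304442 ]), 'ee_rot': array([-1.79899206e+02, -8.27130778e-04,  1.68917539e+01]), 'force': array([ 0.6944451 , -0.353302  , -0.15658693]), 'torque': array([-0.03700646, -0.01643836, -0.0781329 ]), 'gripper_width': 91.26853616254827}
scene [ 761.  443. 1073.] [-0.25 -0.39 -0.89]
mould_ledge [(0.62, [253.0, 282.0], [631.4, 122.4]), (0.62, [218.0, 248.0], [665.2, -3.2])]
mould_hinge [(0.56, [283.0, 330.0], [630.4, 263.6])]
cover_edge [(0.76, [255.0, 281.0], [627.0, 125.5]), (0.63, [270.0, 197.0], [470.4, -58.7])]
spatula_tip [(0.82, [261.0, 63.0], [210.8, -550.6]), (0.7, [294.0, 227.0], [454.1, 36.6]), (0.6, [337.0, 279.0], [437.6, 220.3])]
spatula_grip [(0.81, [271
[... 1042 characters left out ...]
13.0], [451.9, 46.7]), (0.55, [232.0, 155.0], [644.9, 128.2])]
spatula_grip [(0.9, [414.0, 267.0], [283.3, -458.1]), (0.57, [290.0, 210.0], [463.6, -64.8])]
spatula [(0.78, [417.0, 269.0], [276.9, -473.0]), (0.65, [286.0, 211.0], [459.7, -50.8])]
mat [(0.79, [283.0, 213.0], [455.6, -42.4])]
board [(0.93, [179.0, 278.0], [241.7, 287.2]), (0.91, [277.0, 153.0], [654.3, -21.5]), (0.67, [350.0, 259.0], [307.7, -257.0])]
carton []
card [(0.82, [364.0, 170.0], [598.6, -305.3]), (0.39, [290.0, 209.0], [467.4, -63.1])]
packed_a [(0.84, [379.0, 182.0], [560.2, -356.6]), (0.83, [345.0, 173.0], [587.3, -245.2])]
brush [(0.8, [154.0, 218.0], [432.9, 375.9])]
puck [(0.68, [199.0, 219.0], [433.8, 231.2])]
```

```bash
python3 -c "
import cv2
a=cv2.imread('pics/s0.png');b=cv2.imread('pics/t0.png')
cv2.imwrite('pics/s0b.png',cv2.resize(a[30:360,120:480],(800,733))[:600] if 0 else cv2.resize(a[40:350,100:500],(774,600)))
cv2.imwrite('pics/t0b.png',cv2.resize(b[100:320,140:460],(800,550)))"
```

```text
(no output)
```

View pics/s0b.png

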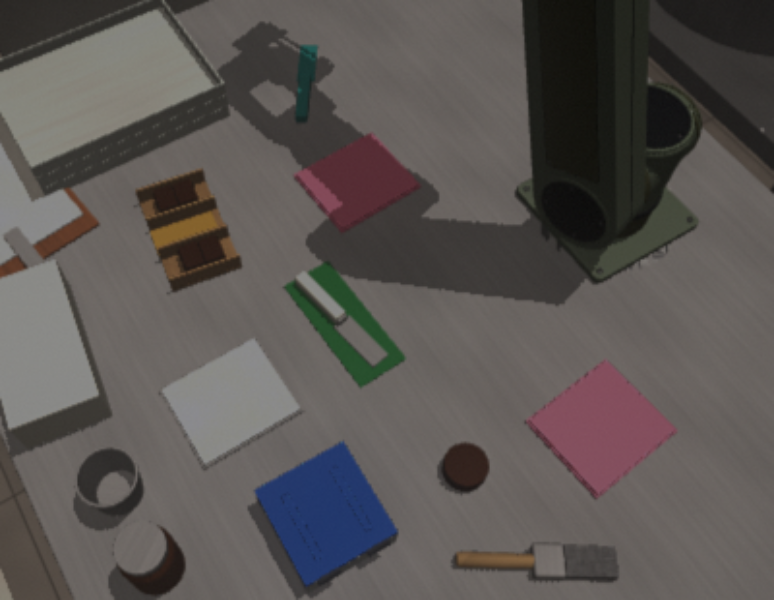

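View pics/t0b.png

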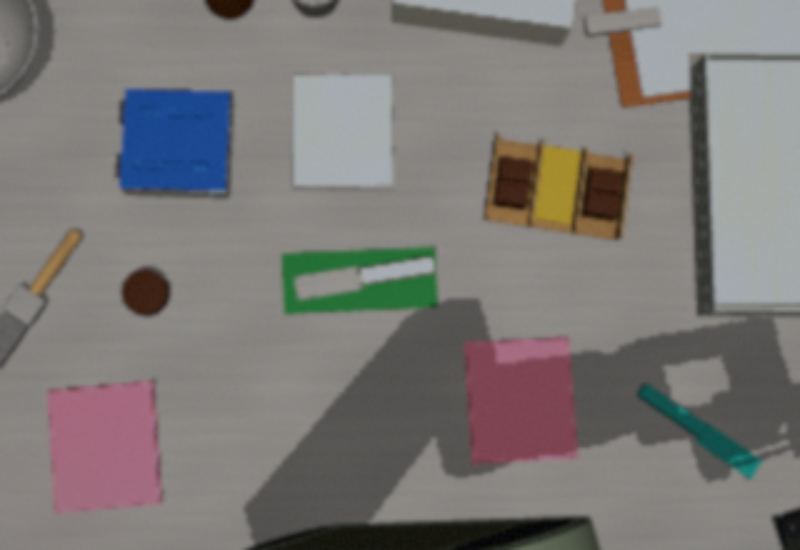

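The scene picture shows the blue mould at centre-left (hinge towards +y, front towards -y) and the white board beside the carton, with gold in the middle bay. The white-handled spatula lies on the green mat with its blade pointing +y. The pink boards and the turquoise spatula are decoys, so I'll ignore them. Next I'll go above the spatula.

```bash
cat >> h.py <<'E'
def rows(p,rpy):
    """shift/turn of a world target in the units of jog, from the present pose"""
    s=state(); R0=R.from_euler('xyz',s['ee_rot'],degrees=True); R1=R.from_euler('xyz',rpy,degrees=True)
    d=R0.inv().apply(np.array(p,float)-s['ee_pos'])/500; w=(R0.inv()*R1).as_rotvec()/(np.pi/2)
    print('row',d.round(3),w.round(3),'n>=',int(np.ceil(max(np.linalg.norm(d)/.0834,np.linalg.norm(w)/.0796))))
def blob(im,lo,hi,roi=None):
    m=cv2.inRange(cv2.cvtColor(im,cv2.COLOR_RGB2HSV),lo,hi)
    n,l,st,c=cv2.connectedComponentsWithStats(m)
    k=1+np.argmax(st[1:,4]); cs=max(cv2.findContours((l==k).astype(np.uint8),0,1)[0],key=cv2.contourArea)
    return cv2.boxPoints(cv2.minAreaRect(cs)),st[k,4]
E
python3 - <<'E'
from h import *
im=cv2.imread('pics/t0.png')[:,:,::-1].copy(); 
for nm,lo,hi,z in [('cover',(105,120,60),(125,255,255),51),('mat',(50,100,40),(75,255,255),2),('card',(18,120,90),(30,255,255),5.5)]:
    b,a=blob(im,lo,hi); print(nm,a,[onz('top',p,z)[:2].tolist() for p in b], np.mean([onz('top',p,z)[:2] for p in b],0))
rows([461,-68,190],[180,0,95])
E
```

```text
cover 1674 [[693.8, 265.0], [695.2, 127.5], [567.7, 124.6], [566.4, 260.5]] [630.775 194.4  ]
mat 894 [[491.4, 57.6], [501.6, -139.5], [425.0, -142.6], [415.1, 53.2]] [458.275 -42.825]
card 546 [[537.3, -264.5], [639.4, -279.5], [631.1, -343.8], [529.0, -328.2]] [ 584.2 -304. ]
row [ 0.843 -0.752  0.092] [ 0.     0.    -0.868] n>= 14
```

```bash
python3 -m jog '0.843 -0.752 0.09 0 0 -0.868;0.843 -0.752 0.09 0 0 -0.868;0.843 -0.752 0.09 0 0 -0.868;0.843 -0.752 0.09 0 0 -0.868;0.843 -0.752 0.09 0 0 -0.868;0.843 -0.752 0.09 0 0 -0.868;0.843 -0.752 0.09 0 0 -0.868;0.843 -0.752 0.09 0 0 -0.868;0.843 -0.752 0.09 0 0 -0.868;0.843 -0.752 0.09 0 0 -0.868;0.843 -0.752 0.09 0 0 -0.868;0.843 -0.752 0.09 0 0 -0.868;0.843 -0.752 0.09 0 0 -0.868;0.843 -0.752 0.09 0 0 -0.868;0.843 -0.752 0.09 0 0 -0.868;0.843 -0.752 0.09 0 0 -0.868;0.843 -0.752 0.09 0 0 -0.868' 0
python3 - <<'E'
from h import *
s=state();print(s['ee_pos'],s['ee_rot'],s['gripper_width'])
im=snap('wrist','w1.png');c=calibration('wrist');print(ray('wrist',[280,210])[0])
for q,z in [('spatula_tip',3),('spatula_grip',12),('spatula',2),('mat',0)]:
    print(q,[(round(x['confidence'],2),np.round(x['location']).tolist(),onz('wrist',x['location'],z)[:2].tolist()) for x in tip_of(q,'wrist')[:3]])
b,a=blob(im,(50,100,40),(75,255,255));print([onz('wrist',p,2)[:2].tolist() for p in b])
E
```

```text
time_s: 2.82
ee_pos: [460.8, -68.3, 190.9]
ee_rot: [-180.0, 0.0, 95.0]
force: [-0.3, 0.2, 0.2]
gripper_width: 45.4
[460.75975733 -68.3257163  190.92049479] [-1.79968052e+02  2.69656311e-02  9.50278357e+01] 45.434107475684044
[453.50341809   5.53793736 339.8660284 ]
spatula_tip [(0.66, [276.0, 84.0], [447.8, 37.9])]
spatula_grip [(0.81, [285.0, 193.0], [467.7, -70.8])]
spatula [(0.97, [283.0, 173.0], [464.0, -51.1])]
mat [(0.9, [283.0, 165.0], [462.6, -42.9])]
[[418.4, -146.1], [414.6, 53.3], [493.0, 57.7], [510.3, -141.6]]
```

View pics/w1.png

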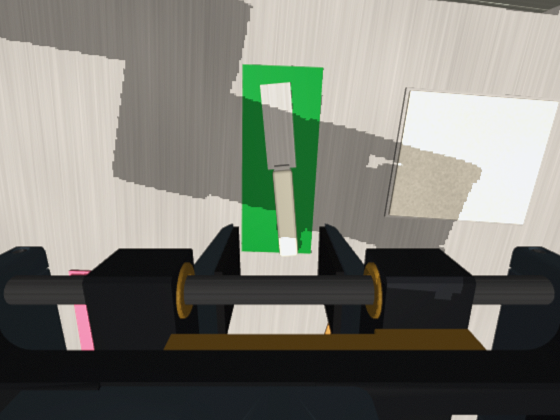

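The wrist picture shows the spatula with its blade tip at (276,84) and its handle end at (288,255), so its yaw is about 100° and the grip point about (467.5,-70.5). I'll descend and grip.

Run:
```python
from h import *
c=calibration('wrist')
print([onz('wrist',p,z,c)[:2] for p,z in [((283.5,168),22),((288.5,254),22),((276,84),4.5),((281,166),4.5)]])
rows([467.5,-70.5,26],[180,0,100])
```

```text
[array([463.1, -42.8]), array([ 477.1, -136.3]), array([448.6,  37.6]), array([460.8, -43.6])]
row [-0.004  0.013  0.33 ] [ 0.     0.    -0.057] n>= 4
```

```bash
python3 -m jog '-0.003 0.012 0.1 0 0 -0.044;-0.003 0.012 0.2 0 0 -0.044;-0.003 0.012 0.25 0 0 -0.044;-0.003 0.012 0.3 0 0 -0.044;-0.003 0.012 0.33 0 0 -0.044;-0.003 0.012 0.33 0 0 -0.044;-0.003 0.012 0.33 0 0 -0.044' && python3 -m jog '0 0 0 0 0 0;0 0 0 0 0 0;0 0 0 0 0 0;0 0 0 0 0 0;0 0 0 0 0 0;0 0 0 0 0 0;0 0 0 0 0 0' -1 50 && python3 -m jog '0 0 -0.1 0 0 0;0 0 -0.2 0 0 0;0 0 -0.2 0 0 0;0 0 -0.2 0 0 0;0 0 -0.2 0 0 0'
python3 - <<'E'
from h import *
# go to staging in front of the mould, spatula along +y
rows([632,-25,115],[180,0,90])
E
```

```text
time_s: 3.65
ee_pos: [466.7, -70.6, 26.0]
ee_rot: [-180.0, 0.0, 98.8]
force: [0.2, 0.1, -0.3]
gripper_width: 45.8
time_s: 4.23
ee_pos: [466.8, -70.7, 26.1]
ee_rot: [-180.0, 0.0, 98.8]
force: [-1.2, -1.0, 1.5]
gripper_width: 19.4
time_s: 4.65
ee_pos: [467.0, -70.6, 126.7]
ee_rot: [179.9, 0.1, 98.8]
force: [0.0, -0.2, -1.5]
gripper_width: 19.6
row [0.04  0.34  0.024] [0.001 0.001 0.098] n>= 5
```

```bash
python3 -m jog '0.07 0.34 -0.12 0 0 0.098;0.07 0.34 -0.12 0 0 0.098;0.07 0.34 -0.12 0 0 0.098;0.07 0.34 -0.12 0 0 0.098;0.07 0.34 -0.12 0 0 0.098;0.07 0.34 -0.12 0 0 0.098;0.07 0.34 -0.12 0 0 0.098;0.07 0.34 -0.12 0 0 0.098'
python3 - <<'E'
from h import *
s=state();print(s['ee_pos'],s['ee_rot'])
im=snap('wrist','w2.png');c=calibration('wrist')
for q,z in [('mould_ledge',34),('cover_edge',43),('spatula_tip',s['ee_pos'][2]-22.7)]:
    print(q,[(round(x['confidence'],2),np.round(x['location']).tolist(),onz('wrist',x['location'],z,c)[:2].tolist()) for x in tip_of(q,'wrist')[:3]])
m=cv2.inRange(cv2.cvtColor(im,cv2.COLOR_RGB2HSV),(105,120,60),(125,255,255))
ys,xs=np.nonzero(m);print(xs.min(),xs.max(),ys.max())
for x in range(xs.min()+5,xs.max()-4,20):
    y=np.nonzero(m[:,x])[0].max(); print(x,y,onz('wrist',(x,y),43,c)[:2])
E
```

```text
time_s: 5.32
ee_pos: [627.4, -10.2, 184.4]
ee_rot: [-179.8, 0.0, 90.0]
force: [-1.0, 0.1, -1.7]
gripper_width: 19.9
[627.36398323 -10.20625543 184.36826409] [-1.79769342e+02  4.14978742e-02  8.99778076e+01]
mould_ledge [(0.62, [281.0, 43.0], [628.9, 126.0])]
cover_edge [(0.77, [280.0, 39.0], [628.0, 127.3])]
spatula_tip [(0.91, [280.0, 40.0], [627.8, 101.2])]
201 366 41
206 36 [566.2 129.8]
226 37 [582.8 129. ]
246 38 [599.4 128.3]
266 38 [616.1 128.3]
286 38 [632.8 128.3]
306 39 [649.4 127.5]
326 40 [666.1 126.7]
346 40 [682.8 126.7]
```

View pics/w2.png

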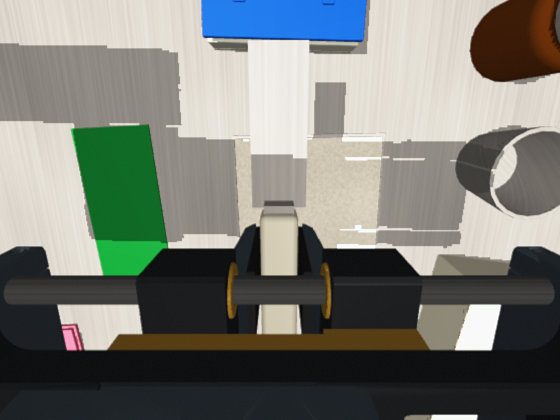

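The wrist picture shows the spatula held straight, its tip at (279,40), just short of the cover's front edge (y≈128, row 38). The mould is centred at x≈631. I'll lower to slot height.

```bash
python3 -m jog '0 0.006 0.08 0 0 0;0 0.006 0.16 0 0 0;0 0.006 0.22 0 0 0;0 0.006 0.246 0 0 0;0 0.006 0.246 0 0 0;0 0.006 0.246 0 0 0;0 0.006 0.246 0 0 0'
python3 - <<'E'
from h import *
s=state();print(s['ee_pos'],s['ee_rot'])
a=snap('scene','s3.png')
t=s['ee_pos'];
for q in ['spatula_tip','mould_ledge','cover_edge']:
    print(q,[(round(x['confidence'],2),np.round(x['location'],1).tolist()) for x in tip_of(q,'scene')[:3]])
print(proj('scene',[[t[0],t[1]+110,t[2]-22.7],[631,128,34],[631,128,43]]).round(1))
cv2.imwrite('pics/s3c.png',cv2.resize(a[230:350,190:350],(800,600),interpolation=cv2.INTER_CUBIC)[:,:,::-1])
rows([630.5,36,61.3],[180,0,90])
E
```

```text
time_s: 6.1
ee_pos: [632.2, -10.8, 65.0]
ee_rot: [179.8, 0.0, 89.9]
force: [-0.3, 0.7, -0.7]
gripper_width: 19.8
[632.21424774 -10.79958929  65.00790091] [1.79825552e+02 4.30521647e-02 8.99224988e+01]
spatula_tip [(0.71, [246.7, 274.1]), (0.6, [258.9, 65.3])]
mould_ledge [(0.97, [254.5, 279.8]), (0.52, [226.7, 233.3])]
cover_edge [(0.92, [255.5, 278.2]), (0.7, [269.5, 307.9])]
[[248.  273.1]
 [254.3 283.4]
 [254.1 282.2]]
row [ 0.093 -0.003  0.007] [ 0.002  0.001 -0.001] n>= 2
```

View pics/s3c.png

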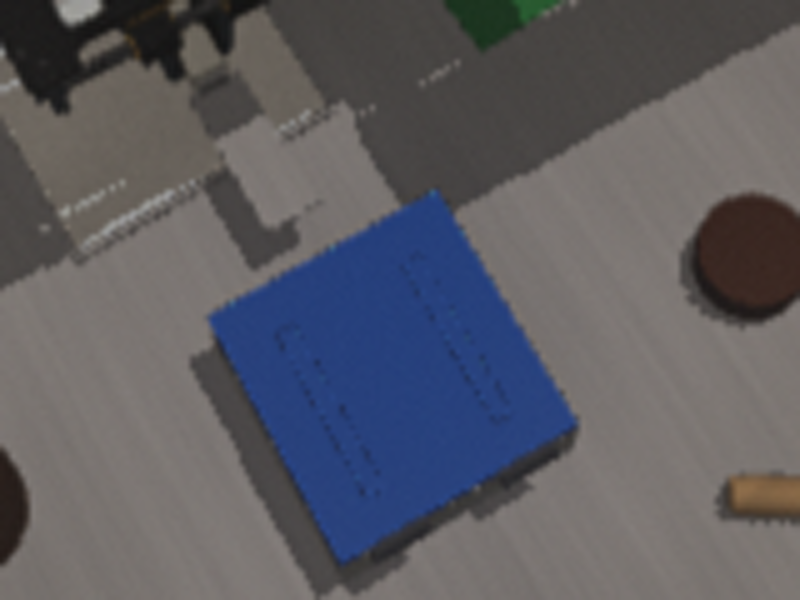

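The crop shows the spatula tip clear in front of the mould, with its shadow directly below, consistent with the model. I'll settle the height, then insert slowly.

```bash
python3 -m jog '0 -0.002 0.007 0.002 0 0;0 -0.002 0.007 0.002 0 0;0 -0.002 0.007 0.002 0 0;0 -0.002 0.007 0.002 0 0;0 -0.002 0.007 0.002 0 0'; python3 -m jog '0 0 0 0 0 0;0 0 0 0 0 0'
```

```text
time_s: 6.72
ee_pos: [631.1, -10.6, 61.5]
ee_rot: [-180.0, 0.0, 89.9]
force: [-0.7, 0.5, -0.7]
gripper_width: 19.5
time_s: 6.88
ee_pos: [631.1, -10.6, 61.5]
ee_rot: [-180.0, 0.0, 89.9]
force: [-0.7, -0.2, -1.3]
gripper_width: 19.5
```

```bash
python3 -m jog '0.03 0 0 0 0 0;0.05 0 0 0 0 0;0.06 0 0 0 0 0;0.066 0 0 0 0 0;0.066 0 0 0 0 0;0.066 0 0 0 0 0'; python3 -m jog '0.01 0 0 0 0 0;0.02 0 0 0 0 0;0.025 0 0 0 0 0;0.025 0 0 0 0 0;0.025 0 0 0 0 0'
```

```text
time_s: 7.38
ee_pos: [631.1, 22.7, 61.5]
ee_rot: [-180.0, 0.1, 90.0]
force: [-0.6, -0.7, -1.4]
gripper_width: 19.9
time_s: 7.8
ee_pos: [631.1, 35.3, 61.5]
ee_rot: [-180.0, 0.1, 90.0]
force: [-0.1, 0.2, -0.4]
gripper_width: 19.6
```

```bash
python3 -m jog '0 0 -0.01 0 0 0;0 0 -0.02 0 0 0;0.001 0 -0.03 0 0 0;0.003 0 -0.04 0 0 0;0.005 0 -0.05 0 0 0;0.007 0 -0.06 0 0 0;0.01 0 -0.07 0 0 0;0.014 0 -0.086 0 0 0;0.014 0 -0.086 0 0 0;0.014 0 -0.086 0 0 0;0.014 0 -0.086 0 0 0'
python3 - <<'E'
from h import *
s=state();print(s['ee_pos'],s['ee_rot'])
a=snap('scene','s4.png');t=s['ee_pos']
for q in ['cover_edge']:
    print(q,[(round(x['confidence'],2),np.round(x['location'],1).tolist()) for x in tip_of(q,'scene')[:3]])
print(proj('scene',[[631,263-135*np.cos(k),43+135*np.sin(k)] for k in np.radians([0,10,20,25])]).round(1))
b=snap('wrist','w4.png')
cv2.imwrite('pics/c4.png',np.hstack([cv2.resize(a[200:350,160:360],(400,300)),cv2.resize(b,(400,300))])[:,:,::-1])
E
```

```text
time_s: 8.72
ee_pos: [631.5, 42.7, 104.8]
ee_rot: [179.9, 0.0, 90.0]
force: [-0.2, 0.3, -1.0]
gripper_width: 19.7
[631.46299874  42.71776816 104.80772931] [1.79946405e+02 3.12497851e-02 8.99977477e+01]
cover_edge [(0.96, [257.2, 277.7]), (0.62, [277.6, 207.2])]
[[254.1 282.2]
 [254.1 279.9]
 [255.  278.9]
 [255.7 279. ]]
```

View pics/c4.png

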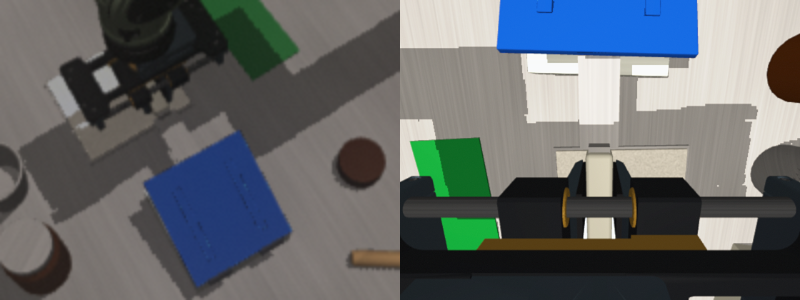

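The picture shows the front of the cover raised on the blade, with the ledge visible below it (wrist half, rows 50-75). I'll swing it on through the arc.

```bash
python3 -m jog '0.01 0 -0.02 0 0 0;0.024 0 -0.04 0 0 0;0.045 0 -0.066 0 0 0;0.065 0 -0.083 0 0 0;0.087 0 -0.099 0 0 0;0.109 0 -0.112 0 0 0;0.135 0 -0.124 0 0 0;0.164 0 -0.132 0 0 0;0.19 0 -0.134 0 0 0;0.22 0 -0.133 0 0 0;0.25 0 -0.129 0 0 0;0.275 0 -0.122 0 0 0;0.285 0 -0.12 0 0 0;0.285 0 -0.12 0 0 0;0.285 0 -0.12 0 0 0'
python3 - <<'E'
from h import *
s=state();print(s['ee_pos'],s['ee_rot'],s['force'])
a=snap('scene','s5.png')
print([(round(x['confidence'],2),np.round(x['location'],1).tolist()) for x in tip_of('cover_edge','scene')[:3]])
print(proj('scene',[[631,263-135*np.cos(k),43+135*np.sin(k)] for k in np.radians([60,80,90,100,110])]).round(1))
cv2.imwrite('pics/c5.png',cv2.resize(a[200:350,160:360],(600,450))[:,:,::-1])
E
```

```text
time_s: 10.12
ee_pos: [630.6, 185.4, 163.4]
ee_rot: [-179.9, 0.1, 90.0]
force: [0.2, -0.8, -0.1]
gripper_width: 19.4
[630.61543618 185.40932564 163.36038639] [-1.79881134e+02  7.04560985e-02  9.00445140e+01] [ 0.17831626 -0.84019869 -0.11018923]
[(0.81, [296.5, 337.7])]
[[267.3 290.8]
 [277.9 305.9]
 [283.8 315.2]
 [289.8 325.2]
 [295.7 335.4]]
```

View pics/c5.png

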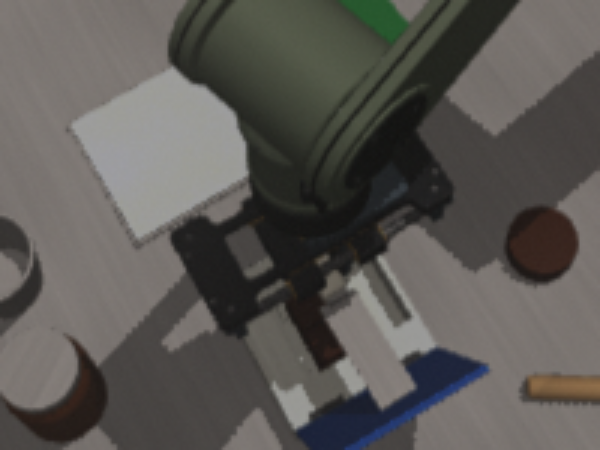

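The cover stands open at about 110° (front edge seen at (296,338), model 110° gives (295.7,335.4)), and the bar shows in the cavity. I'll take the spatula back to the mat.

```bash
python3 -m jog '-0.08 0 0 0 0 0;-0.16 0 0 0 0 0;-0.24 0 0 0 0 0;-0.3 -0.05 0 0 0 0;-0.36 -0.12 0.02 0 0 0;-0.497 -0.341 0.074 0 0 -0.033;-0.497 -0.341 0.074 0 0 -0.033;-0.497 -0.341 0.074 0 0 -0.033;-0.497 -0.341 0.074 0 0 -0.033;-0.497 -0.341 0.074 0 0 -0.033;-0.497 -0.341 0.074 0 0 -0.033;-0.497 -0.341 0.074 0 0 -0.033;-0.497 -0.341 0.074 0 0 -0.033'
python3 - <<'E'
from h import *
s=state();rows([460,-63,26.3],[180,0,93])
E
```

```text
time_s: 11.3
ee_pos: [462.2, -63.5, 127.9]
ee_rot: [179.9, 0.1, 93.0]
force: [-0.1, -0.0, -1.2]
gripper_width: 19.4
row [ 0.002 -0.005  0.203] [ 0.001  0.001 -0.   ] n>= 3
```

```bash
python3 -m jog '0.002 -0.004 0.07 0 0 0;0.002 -0.004 0.14 0 0 0;0.002 -0.004 0.18 0 0 0;0.002 -0.004 0.195 0 0 0;0.002 -0.004 0.2 0 0 0;0.002 -0.004 0.203 0 0 0;0.002 -0.004 0.203 0 0 0;0.002 -0.004 0.203 0 0 0' && python3 -m jog '0 0 0 0 0 0;0 0 0 0 0 0;0 0 0 0 0 0;0 0 0 0 0 0' -0.1 && python3 -m jog '0 0 -0.08 0 0 0;0 0 -0.16 0 0 0;0 0 -0.24 0 0 0;0 0 -0.24 0 0 0;0 0 -0.24 0 0 0;0 0 -0.24 0 0 0'
python3 - <<'E'
from h import *
s=state();rows([631,196,180],[180,0,90])
im=snap('wrist','w6.png');c=calibration('wrist')
for q,z in [('spatula_tip',3),('spatula_grip',12),('spatula',2)]:
    print(q,[(round(x['confidence'],2),np.round(x['location']).tolist(),onz('wrist',x['location'],z,c)[:2].tolist()) for x in tip_of(q,'wrist')[:3]])
E
```

```text
time_s: 11.97
ee_pos: [461.6, -62.8, 27.5]
ee_rot: [179.8, 0.1, 93.0]
force: [0.3, 0.8, -1.1]
gripper_width: 19.8
time_s: 12.3
ee_pos: [461.9, -62.9, 28.0]
ee_rot: [179.7, 0.1, 93.0]
force: [0.1, 0.6, -0.2]
gripper_width: 40.2
time_s: 12.8
ee_pos: [460.6, -62.6, 147.9]
ee_rot: [179.7, 0.1, 93.0]
force: [0.4, -0.1, -0.9]
gripper_width: 40.4
row [ 0.499  0.368 -0.064] [0.003 0.001 0.033] n>= 8
spatula_tip [(0.28, [280.0, 174.0], [459.8, -38.8])]
spatula_grip [(0.94, [277.0, 201.0], [458.8, -62.7])]
spatula [(0.62, [276.0, 178.0], [457.0, -43.1])]
```

```bash
python3 -m jog '0.367 0.36 -0.084 0.003 0 0.033;0.367 0.36 -0.084 0.003 0 0.033;0.367 0.36 -0.084 0.003 0 0.033;0.367 0.36 -0.084 0.003 0 0.033;0.367 0.36 -0.084 0.003 0 0.033;0.367 0.36 -0.084 0.003 0 0.033;0.367 0.36 -0.084 0.003 0 0.033;0.367 0.36 -0.084 0.003 0 0.033;0.367 0.36 -0.084 0.003 0 0.033;0.367 0.36 -0.084 0.003 0 0.033;0.367 0.36 -0.084 0.003 0 0.033' -0.1
python3 - <<'E'
from h import *
s=state();print(s['ee_pos'],s['ee_rot'],s['gripper_width'])
im=snap('wrist','w7.png');c=calibration('wrist')
for q,z in [('bar',8),('mould_cavity',8),('mould',0),('mould_hinge',43),('mould_ledge',34)]:
    print(q,[(round(x['confidence'],2),np.round(x['location']).tolist(),onz('wrist',x['location'],z,c)[:2].tolist()) for x in tip_of(q,'wrist')[:3]])
print(spot_in('bar','wrist')[:2])
b,a=blob(im,(0,60,15),(18,255,110));print(a,b.round(),[onz('wrist',p,36,c)[:2].tolist() for p in b])
E
```

```text
time_s: 13.92
ee_pos: [629.2, 128.7, 188.2]
ee_rot: [-179.7, 0.1, 89.9]
force: [-0.1, -1.6, -0.0]
gripper_width: 40.7
[629.17139622 128.74601049 188.18589776] [-1.79725089e+02  1.21037502e-01  8.99466492e+01] 40.7454004277447
bar [(0.92, [285.0, 125.0], [634.7, 196.2]), (0.49, [303.0, 309.0], [657.5, -15.9])]
mould_cavity []
mould [(0.62, [283.0, 124.0], [632.7, 196.7])]
mould_hinge [(0.94, [284.0, 47.0], [632.9, 261.1])]
mould_ledge [(0.8, [282.0, 199.0], [632.1, 125.8])]
[{'rect': [259.4, 88.4, 309.7, 158.8], 'confidence': 0.68}]
5085 [[435. 202.]
 [473. 126.]
 [560. 169.]
 [522. 245.]] [[783.1, 123.0], [808.5, 195.7], [897.7, 155.5], [877.6, 77.2]]
```

View pics/w7.png

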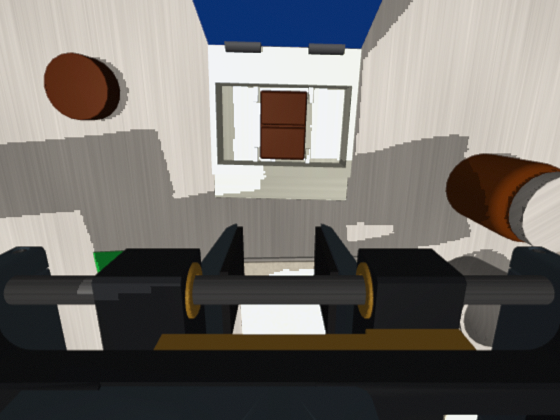

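The bar shows in the cavity, its top spanning columns 260-308 and rows 91-159, well aligned. I'll work out its centre and the descent.

Run:
```python
from h import *
c=calibration('wrist')
print([onz('wrist',p,36,c)[:2] for p in [(260,91),(308,91.5),(306,159),(260,159),(283.8,124.8)]])
rows([632.5,197,110],[180,0,90])
```

```text
[array([612.8, 227.6]), array([656. , 227.2]), array([655.7, 166.5]), array([611.8, 166.5]), array([634.3, 198.1])]
row [0.135 0.005 0.158] [-0.002  0.001 -0.   ] n>= 3
```

```bash
python3 -m jog '0.07 0.007 0.03 0 0 0;0.12 0.007 0.06 0 0 0;0.136 0.007 0.12 0 0 0;0.136 0.007 0.158 0 0 0;0.136 0.007 0.2 0 0 0;0.136 0.007 0.24 0 0 0;0.136 0.007 0.27 0 0 0;0.136 0.007 0.27 0 0 0;0.136 0.007 0.27 0 0 0' 0.42; python3 -c "
from h import *
print(state()['ee_pos']);rows([633.5,197,34],[180,0,90])"
```

```text
time_s: 15.02
ee_pos: [633.1, 197.5, 53.3]
ee_rot: [-179.8, 0.1, 90.0]
force: [0.2, 0.0, 0.6]
gripper_width: 64.9
[633.05034167 197.47198014  53.29536015]
row [-0.001  0.001  0.039] [-0.003  0.001 -0.   ] n>= 1
```

```bash
python3 -m jog '0 0 0.02 0 0 0;0 0.001 0.037 0 0 0;0 0.001 0.039 0 0 0;0 0.001 0.039 0 0 0' && python3 -m jog '0 0 0 0 0 0;0 0 0 0 0 0;0 0 0 0 0 0;0 0 0 0 0 0;0 0 0 0 0 0;0 0 0 0 0 0' -1 20 && python3 -m jog '0 0 -0.02 0 0 0;0 0 -0.06 0 0 0;0 0 -0.12 0 0 0;0 0 -0.18 0 0 0;0 0 -0.2 0 0 0;0 0 -0.2 0 0 0'
python3 -c "
from h import *
s=state();print(s['force']);rows([648,-15,120],[180,0,0]);rows([648,-15,120],[180,0,90])"
```

```text
time_s: 15.35
ee_pos: [633.2, 197.3, 33.3]
ee_rot: [-179.7, 0.1, 90.0]
force: [0.5, -0.2, -0.1]
gripper_width: 64.8
time_s: 15.85
ee_pos: [633.2, 197.3, 33.8]
ee_rot: [-179.7, 0.1, 90.0]
force: [-0.4, -0.7, 1.5]
gripper_width: 43.9
time_s: 16.35
ee_pos: [635.6, 198.1, 137.5]
ee_rot: [179.9, -0.0, 90.0]
force: [0.5, 0.3, -2.2]
gripper_width: 43.9
[ 0.51767498  0.30017094 -2.17906812]
row [-0.426  0.025  0.035] [ 0.001 -0.001  1.   ] n>= 13
row [-0.426  0.025  0.035] [ 0.002 -0.    -0.   ] n>= 6
```

```bash
python3 -m jog '-0.05 0 0 0 0 0;-0.12 0.01 0 0 0 0;-0.2 0.02 0.01 0 0 0;-0.27 0.03 0.03 0 0 0;-0.34 0.033 0.06 0 0 0;-0.4 0.033 0.1 0 0 0;-0.43 0.033 0.13 0 0 0;-0.43 0.033 0.16 0 0 0;-0.43 0.033 0.18 0 0 0;-0.43 0.033 0.18 0 0 0;-0.43 0.033 0.18 0 0 0'; python3 -c "
from h import *
print(state()['ee_pos']);rows([652,-17,34.5],[180,0,90])"
```

```text
time_s: 17.27
ee_pos: [651.5, -16.3, 46.1]
ee_rot: [-180.0, -0.0, 90.0]
force: [-0.4, 0.2, -1.1]
gripper_width: 44.0
[651.45507385 -16.3106644   46.10772378]
row [-0.001  0.001  0.023] [-0. -0.  0.] n>= 1
```

```bash
python3 -m jog '0 0 0.01 0 0 0;0 0 0.018 0 0 0;0 0 0.023 0 0 0;0 0 0.024 0 0 0;0 0 0.024 0 0 0' && python3 -m jog '0 0 0 0 0 0;0 0 0 0 0 0;0 0 0 0 0 0;0 0 0 0 0 0' 0.3 && python3 -m jog '0 0 -0.06 0 0 0;0 0 -0.14 0 0 0;0 0 -0.22 0 0 0;-0.03 0 -0.3 0 0 0;-0.1 0 -0.32 0 0 0;-0.14 0 -0.32 0 0 0;-0.14 0 -0.32 0 0 0;-0.14 0 -0.32 0 0 0'
python3 - <<'E'
from h import *
s=state();print(s['ee_pos'],s['ee_rot'],s['gripper_width'])
im=snap('wrist','w8.png');c=calibration('wrist')
for q,z in [('bar',8),('board',0)]:
    print(q,[(round(x['confidence'],2),np.round(x['location']).tolist(),onz('wrist',x['location'],z,c)[:2].tolist()) for x in tip_of(q,'wrist')[:3]])
m=cv2.inRange(cv2.cvtColor(im,cv2.COLOR_RGB2HSV),(0,60,15),(18,255,130))
n,l,st,ce=cv2.connectedComponentsWithStats(m)
for k in range(1,n):
    if st[k,4]>300: print(st[k],ce[k].round(1))
rows([652,-17,120],[180,0,0])
E
```

```text
time_s: 17.68
ee_pos: [651.4, -16.0, 34.2]
ee_rot: [-180.0, -0.0, 90.0]
force: [0.6, -0.5, -0.6]
gripper_width: 44.0
time_s: 18.02
ee_pos: [651.7, -16.1, 34.6]
ee_rot: [180.0, -0.0, 90.1]
force: [-0.1, 0.2, 0.4]
gripper_width: 58.8
time_s: 18.68
ee_pos: [651.5, -86.9, 194.7]
ee_rot: [180.0, -0.0, 89.9]
force: [-0.5, 0.3, 0.1]
gripper_width: 59.2
[651.46460009 -86.91888141 194.74493965] [ 1.79961124e+02 -4.41342819e-02  8.99255921e+01] 59.16079828232666
bar [(0.73, [279.0, 125.0], [651.6, -18.4])]
board []
[ 257   89   45   67 2972] [278.7 121.8]
[ 202  304   96   34 1044] [234.8 322.6]
row [0.136 0.002 0.148] [-1.000e-03 -0.000e+00  1.001e+00] n>= 13
```

View pics/w8.png

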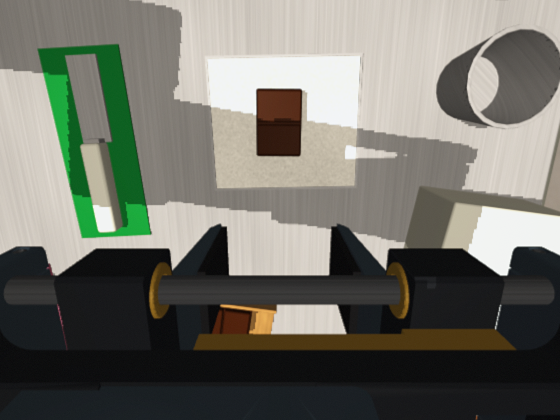

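The bar lies flat and square on the board (columns 257-302, rows 89-156), and the spatula is wholly on the mat. I'll regrasp the bar by its ends.

```bash
python3 -m jog '0.138 0.001 0.13 0 0 1;0.138 0.001 0.13 0 0 1;0.138 0.001 0.13 0 0 1;0.138 0.001 0.13 0 0 1;0.138 0.001 0.13 0 0 1;0.138 0.001 0.13 0 0 1;0.138 0.001 0.13 0 0 1;0.138 0.001 0.13 0 0 1;0.138 0.001 0.13 0 0 1;0.138 0.001 0.13 0 0 1;0.138 0.001 0.13 0 0 1;0.138 0.001 0.13 0 0 1;0.138 0.001 0.18 0 0 1;0.138 0.001 0.22 0 0 1;0.138 0.001 0.22 0 0 1;0.138 0.001 0.22 0 0 1;0.138 0.001 0.22 0 0 1' 0.8; python3 -c "
from h import *
print(state()['ee_pos']);rows([651.5,-17,35.5],[180,0,0])"
```

```text
time_s: 20.25
ee_pos: [652.3, -15.4, 84.6]
ee_rot: [-179.9, -0.0, 0.1]
force: [1.0, 0.1, 0.5]
gripper_width: 82.2
[652.26481381 -15.35133732  84.62833797]
row [-0.002  0.003  0.098] [-0.001 -0.     0.002] n>= 2
```

```bash
python3 -m jog '-0.001 0.003 0.05 0 0 0;-0.001 0.003 0.085 0 0 0;-0.001 0.003 0.098 0 0 0;-0.001 0.003 0.098 0 0 0;-0.001 0.003 0.098 0 0 0' && python3 -m jog '0 0 0 0 0 0;0 0 0 0 0 0;0 0 0 0 0 0;0 0 0 0 0 0;0 0 0 0 0 0' -1 20 && python3 -m jog '0 0 -0.03 0 0 0;0 0 -0.08 0 0 0;0 0 -0.16 0 0 0;0 0 -0.22 0 0 0;0 0 -0.28 0 0 0;0 0 -0.28 0 0 0'
python3 -c "
from h import *
s=state();print(s['force']);rows([595,-370,190],[180,0,81.6])"
```

```text
time_s: 20.67
ee_pos: [652.6, -16.7, 36.7]
ee_rot: [-179.9, -0.1, 0.2]
force: [1.5, 1.2, 0.0]
gripper_width: 81.8
time_s: 21.08
ee_pos: [653.3, -16.6, 38.0]
ee_rot: [-179.9, -0.2, 0.2]
force: [-0.5, 0.3, 6.3]
gripper_width: 63.9
time_s: 21.58
ee_pos: [656.0, -17.0, 184.9]
ee_rot: [-180.0, -0.9, 0.1]
force: [0.4, 0.7, -0.4]
gripper_width: 63.8
[ 0.43149317  0.71888248 -0.36319964]
row [-0.124  0.706 -0.013] [ 0.007 -0.009 -0.905] n>= 12
```

```bash
python3 -m jog '-0.02 0.08 -0.02 0 0 -0.1;-0.04 0.16 -0.02 0 0 -0.2;-0.06 0.24 -0.02 0 0 -0.3;-0.07 0.32 -0.02 0 0 -0.4;-0.08 0.4 -0.02 0 0 -0.5;-0.1 0.48 -0.02 0 0 -0.58;-0.11 0.56 -0.02 0 0 -0.66;-0.124 0.63 -0.02 0 0 -0.74;-0.124 0.706 -0.02 0.005 -0.005 -0.82;-0.124 0.706 -0.02 0.007 -0.009 -0.905;-0.124 0.706 -0.02 0.007 -0.009 -0.905;-0.124 0.706 -0.02 0.007 -0.009 -0.905;-0.124 0.706 -0.02 0.007 -0.009 -0.905;-0.124 0.706 -0.02 0.007 -0.009 -0.905;-0.124 0.706 -0.02 0.007 -0.009 -0.905;-0.124 0.706 -0.02 0.007 -0.009 -0.905'
python3 - <<'E'
from h import *
s=state();print(s['ee_pos'],s['ee_rot'],s['gripper_width'])
im=snap('wrist','w9.png');c=calibration('wrist')
for q,z in [('card',4),('carton',0),('packed_a',4),('bar',s['ee_pos'][2]-30)]:
    print(q,[(round(x['confidence'],2),np.round(x['location']).tolist(),onz('wrist',x['location'],z,c)[:2].tolist()) for x in tip_of(q,'wrist')[:3]])
b,a=blob(im,(18,140,120),(30,255,255));print(a,b.round(),[onz('wrist',p,5.5,c)[:2].tolist() for p in b])
E
```

```text
time_s: 22.92
ee_pos: [594.7, -369.9, 193.5]
ee_rot: [-180.0, 0.0, 81.6]
force: [-0.6, -0.1, -2.1]
gripper_width: 64.1
[ 594.69336236 -369.86190471  193.48987332] [-1.79981818e+02  8.54536823e-03  8.15588162e+01] 64.10965510552268
card [(0.87, [263.0, 124.0], [588.7, -299.4])]
carton []
packed_a [(0.84, [251.0, 66.0], [585.3, -243.3]), (0.81, [254.0, 183.0], [569.5, -359.8])]
bar [(0.7, [278.0, 248.0], [594.0, -371.9])]
5252 [[204. 100.]
 [310. 100.]
 [310. 151.]
 [204. 151.]] [[533.2, -267.8], [639.5, -283.4], [633.4, -334.3], [522.6, -317.9]]
```

View pics/w9.png

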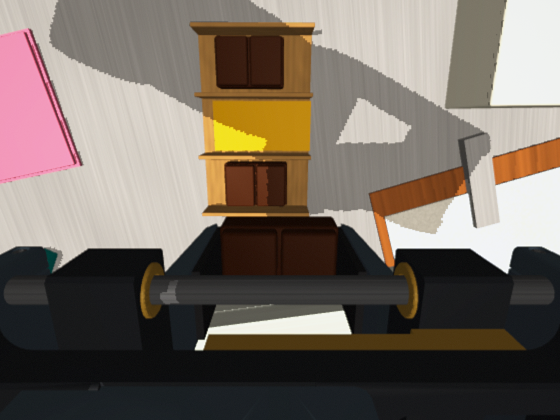

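The picture shows the gold card spanning columns 213-311 and rows 100-151 in the middle bay, aligned with the hand. The bar is held level.

Run:
```python
from h import *
c=calibration('wrist')
print('card',onz('wrist',(262,125.5),5.5,c),'walls',onz('wrist',(256,95.5),34,c),onz('wrist',(256,156),34,c))
print('carton ends z34', onz('wrist',(203,156),34,c),onz('wrist',(311,156),34,c),onz('wrist',(200,95.5),34,c),onz('wrist',(312,95.5),34,c))
im=cv2.imread('pics/w9.png'); hsv=cv2.cvtColor(im,cv2.COLOR_BGR2HSV)
for r in (110,125,140): print(r,[hsv[r,k].tolist() for k in (200,203,206,209,212,215,218,306,309,312,315)])
rows([587,-301,193],[180,0,81.6])
```

```text
card [ 587.5 -301.3    5.5] walls [ 587.8 -273.5   34. ] [ 578.6 -328.4   34. ]
carton ends z34 [ 527.6 -320.9   34. ] [ 631.5 -336.2   34. ] [ 536.5 -265.9   34. ] [ 639. -281.   34.]
110 [[18, 20, 129], [16, 155, 145], [16, 165, 144], [16, 165, 148], [18, 182, 154], [21, 241, 185], [21, 244, 183], [21, 236, 191], [21, 235, 192], [16, 21, 135], [18, 24, 130]]
125 [[15, 19, 217], [16, 98, 224], [18, 157, 229], [18, 156, 231], [18, 160, 227], [28, 223, 244], [28, 218, 244], [21, 232, 191], [20, 223, 191], [16, 21, 131], [16, 20, 137]]
140 [[19, 19, 215], [14, 20, 218], [18, 158, 232], [17, 159, 223], [18, 157, 228], [27, 219, 239], [28, 219, 243], [21, 231, 192], [20, 216, 192], [18, 24, 129], [16, 21, 134]]
row [ 0.134 -0.036  0.002] [ 0.  0. -0.] n>= 2
```

```bash
python3 -m jog '0.07 -0.02 0 0 0 0;0.13 -0.035 0.02 0 0 0;0.136 -0.035 0.08 0 0 0;0.136 -0.035 0.15 0 0 0;0.136 -0.035 0.22 0 0 0;0.136 -0.035 0.24 0 0 0;0.136 -0.035 0.24 0 0 0;0.136 -0.035 0.24 0 0 0;0.136 -0.035 0.24 0 0 0'
python3 - <<'E'
from h import *
s=state();print(s['ee_pos'],s['ee_rot'],s['force'])
rows([587.6,-300.2,36],[180,0,81.6])
for n in ('scene','top'):
    a=snap(n,'x_%s.png'%n)
    print([(round(x['confidence'],2),np.round(x['location']).tolist(),onz(n,x['location'],s['ee_pos'][2]-30)[:2].tolist()) for x in tip_of('bar',n)[:3]])
E
```

```text
time_s: 23.92
ee_pos: [589.0, -301.3, 76.2]
ee_rot: [179.7, 0.1, 81.6]
force: [-0.4, -0.4, -1.1]
gripper_width: 63.7
[ 589.00860557 -301.29727983   76.22489871] [1.79741459e+02 1.10172193e-01 8.15749181e+01] [-0.4489099  -0.35075187 -1.12442874]
row [ 0.002 -0.003  0.08 ] [ 0.003  0.001 -0.   ] n>= 1
[(0.61, [191.0, 155.0], [595.2, -296.9]), (0.52, [296.0, 233.0], [471.7, 70.9])]
[(0.5, [281.0, 210.0], [459.0, -35.0]), (0.45, [152.0, 218.0], [427.5, 368.7])]
```

```bash
python3 -m jog '0.002 -0.003 0.015 0.003 0 0;0.002 -0.003 0.03 0.003 0 0;0.002 -0.003 0.045 0.003 0 0;0.002 -0.003 0.058 0.003 0 0;0.002 -0.003 0.064 0.003 0 0;0.002 -0.003 0.064 0.003 0 0;0.002 -0.003 0.064 0.003 0 0'; python3 -m jog '0 0 0.004 0 0 0;0 0 0.008 0 0 0;0 0 0.012 0 0 0;0 0 0.012 0 0 0;0 0 0.012 0 0 0'
```

```text
time_s: 24.7
ee_pos: [586.9, -299.7, 43.2]
ee_rot: [-179.9, 0.1, 81.6]
force: [0.1, -0.4, -1.2]
gripper_width: 63.8
time_s: 25.12
ee_pos: [586.9, -299.6, 37.1]
ee_rot: [-179.9, 0.1, 81.6]
force: [-0.0, -0.3, -1.4]
gripper_width: 63.6
```

```bash
python3 -m jog '0 0 0.002 0 0 0;0 0 0.003 0 0 0;0 0 0.004 0 0 0;0 0 0.004 0 0 0;0 0 0.004 0 0 0'
```

```text
time_s: 25.53
ee_pos: [586.9, -299.7, 35.5]
ee_rot: [-179.9, 0.1, 81.6]
force: [-0.8, 0.4, 1.6]
gripper_width: 63.8
```

Contact: Fz went from -1.4 to +1.6. I'll release and retreat.

```bash
python3 -m jog '0 0 0 0 0 0;0 0 0 0 0 0;0 0 0 0 0 0;0 0 0 0 0 0' 0.7 && python3 -m jog '0 0 -0.04 0 0 0;0 0 -0.1 0 0 0;0 0 -0.18 0 0 0;0 0 -0.26 0 0 0;-0.05 0 -0.32 0 0 0;-0.13 0 -0.32 0 0 0;-0.13 0 -0.32 0 0 0;-0.13 0 -0.32 0 0 0;-0.13 0 -0.32 0 0 0'
python3 - <<'E'
from h import *
w=snap('wrist','w10.png');c=calibration('wrist')
print([(round(x['confidence'],2),np.round(x['location']).tolist(),onz('wrist',x['location'],5.5,c)[:2].tolist()) for x in tip_of('bar','wrist')[:4]])
b=snap('scene','s10.png')
print('edge',[(round(x['confidence'],2),np.round(x['location'],1).tolist()) for x in tip_of('cover_edge','scene')[:2]])
cv2.imwrite('pics/c10.png',np.hstack([cv2.resize(w[0:220,120:420],(400,300)),cv2.resize(b[100:350,130:460],(400,300))])[:,:,::-1])
E
```

```text
time_s: 25.87
ee_pos: [587.0, -299.7, 35.4]
ee_rot: [-179.9, 0.1, 81.6]
force: [0.7, -0.5, -0.2]
gripper_width: 77.5
time_s: 26.62
ee_pos: [577.3, -363.5, 194.5]
ee_rot: [-179.8, -0.0, 81.5]
force: [-0.6, 0.7, 0.0]
gripper_width: 77.4
[(0.95, [282.0, 133.0], [588.5, -304.9])]
edge [(0.57, [297.3, 336.9])]
```

View pics/c10.png

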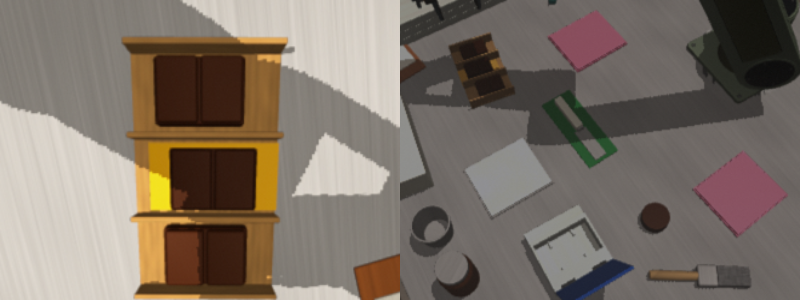

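```bash
python3 -c "
from workcell import *
print(job_done())"
```

```text
the job is handed in; nothing more can be done
None
```

The job is done and handed in at about 27 s of the 64 s allowed; `job_done()` reports no verdict, so this rests on my own checks.

- **Cover:** I slid the blade into the slot and raised the cover's front edge by roughly 45 mm with the blade alone. I then swung it to about 110°. The last picture still shows it open there.
- **Spatula:** It lies on the green mat, wholly inside its edges.
- **Bar:** I took it out by its long sides, set it flat on the white board and let go. I then took it by its ends and lowered it into the middle bay. The last wrist picture shows it flat and centred on the gold card along its length; across the bay I saw only that it sits between the walls.
- **Bystanders:** The last pictures show the packed bars, disc and brush where they were, judged by eye.

Two readings were less clean:
- **Regrasp on the board:** The wrist showed a brief 6 N upward force and the hand rose about 1 mm as it gripped. The bar still looked level afterwards.
- **Networks:** The bar detector gave positions a few mm apart, and one top view missed the bar entirely. I placed it from the card and wall edges in the wrist picture instead.

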